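# Feed a bracket to the drilling stop with the pedal feeder

## Robot

A 7-joint arm with a two-finger parallel gripper is mounted at the origin on a cart in front of the work surface, level with it; the furniture and walls round the work are solid. World frame = base frame: x ahead of the robot, y to its left, z up, the work surface at z = 0. Lengths are in mm, angles in rad, forces in N, time in s.
With the tool pointing down it reaches from about 425 to 800 mm from the base axis. Payload 8.3 kg.
Tool frame: the origin (TCP) lies at the very end of the fingers, on their centre line; the grasp point (between the pads) lies 19 mm behind it; z points along the fingers, y is the line along which they close (so a half turn about z gives the same grasp; the last joint's range is limited). The gripper opens to 85 mm and grips with 20 to 120 N. Pads are 22 mm wide; open, the fingers measure 114 mm over their backs; the gripper's body (76 mm by 85 mm) begins 54 mm behind the grasp point. The pads swing forward as they close: fully open they stand 13 mm farther back than shut.
Start: joints at [-1.173, 0.383, 0.016, 1.37, -0.006, 1.388, -0.046], TCP at [277.864, 559.817, 231.279] pointing down, gripper open.
Joint ranges: [-2.95, 2.95], [-0.25, 2.06], [-1.52, 1.56], [0.18, 2.33], [-1.44, 4.58], [0.02, 2.06], [-3.01, 3.01]. Speed limits (rad/s): [2.39, 2.39, 3.01, 3.01, 3.14, 3.14, 3.14].

## Interface

Orientations are given as [roll, pitch, yaw] about the fixed x, y, z axes, in that order (R = Rz(yaw) Ry(pitch) Rx(roll)).
In Python, from cell import * gives the robot as it stands.
- The arm moves only by the tool carry_out, never from a script. Its argument "increments" is a list of rows, each a list of 3 entries, a list of its own where there are three numbers: the shift along the tool's x, y, z in cm, then the turn, a rotation vector about the tool's x, y, z in degrees, then the closure in counts, from 0 (fully open) to 255 (shut). A call has 1 to 8 rows; each row shifts and turns the commanded pose from where the row before left it, along the tool's axes as they then stand; what a row does not reach is not made up. A row lasts 1/8 s, in which the tool goes at most 62.5 mm and 10.7 degrees, less where a joint would pass 70% of its speed; a pose out of reach is approached as far as the arm can. A call is refused whole if a number of a shift passes 6.25 or a number of a turn 10.7, either way. A call with a gripper value outside its range is refused whole. The fingers move at their own pace and stop on an object; "grip_force" is the grip in N (left out, the last holds). Time passes only in rows, so rows that do not move let the fingers close. It gives the time, the measured TCP pose, the force, the opening and the grip force at its end, in the units of the state.
- read_state(): the state, without advancing time (a new reading comes with each control period).
- capture(name): name is "side" or "top" or "wrist"; returns the picture (400x640x3 uint8, red, green, blue); there is no depth.
- camera_params(name): a dict with "intrinsics" (3x3 intrinsics, pixels), "dist" ([k1, k2, p1, p2, k3] as OpenCV has them; the pictures are not rectified), "camera_from_world" (4x4, takes a point from world to camera coordinates). Camera axes: x right, y down, z forward; pixel columns grow to the right and rows downward; lengths in mm; the calibration is good to about 2 mm. A picture is of the moment at which its call begins: read the wrist's pose just before it. camera_params takes no time and is no camera call; for the wrist camera it gives the pose at the moment of the call.
- close_job(): hands the job in; it is judged then, once.
The state is a dict: "clock": time; "q": joint angles; "joint_velocities": joint speeds; "joint_torque": joint torques, N m; "ee_pos": TCP position; "tcp_rot": TCP orientation; "ft_force": force on the tool from outside, world axes, zero at the start; "moment": the same for the moment, N m; "opening": opening from 0.0 (shut) to 1.0 (fully open); "grasp_force": force on a finger pad.
Only numpy, scipy, OpenCV 4.12 (cv2) and the standard library are available. Lean on these libraries where they do the work, as an engineer would, in place of code of your own. Each camera call takes 0.05 s, during which the arm holds its last target. There are 200 camera calls.

## Task

Lay the loose aluminium bracket flat in the marked loading bay of the pedal feeder, between the guide rails and with its upright wing on the pusher's side, and let go of it. Then press the pedal down to its stop so that the pusher, not your hand, drives the bracket home against the end stop, and let the pedal come all the way up again. Leave the parts tin and the oil bottle standing where they are.

Things in the scene. Friction and masses are not known exactly. Their poses are not given: they have to be found in the camera images.
- bracket: L-shaped drilled aluminium bracket, loose, 90 g. Base 26 (x) x 34 (y) x 12 mm high, dark screw head on it; upright wing 30 (x) x 11 (y) at the base's -y end (y = -17 to -6 mm, z = 14 to 40 mm). Origin: centre of the underside, z up. Grip the wing across its 30 mm width (along x), fingertips at least 16 mm above the underside to clear the feeder's rails.
- wing (a point): Middle of the bracket's upright wing: at (0, -11.5, 30) mm in the bracket's frame, same axes.
- feeder: Pedal feeder, a fixed grey machine, base plate 215 (x) x 210 (y) x 8 mm; origin on the bench. +x points away from the robot to the linkage housing (58 mm high, x = 87 to 132 mm) at its back. From the housing the feed channel runs to -x at y = +50 mm, and the pedal sticks out to -x at y = -55 mm.
- end_stop (a point): On the channel's bed (10 mm over the bench) and centre line, at the face of the end stop (dark cross bar, 16 mm over the bed) at the robot's end. Axes as the feeder: +x along the channel to the pusher. Guide rails 34 mm apart, 10 mm above the bed. Pusher face: 26 mm wide, up to 22 mm above the bed, 97 mm from here at rest, 37 mm with the pedal fully down.
- loading_bay (a point): Centre of the loading bay on the bed, 70 mm from the end stop; axes as the feeder. The bay is the 50 mm of channel between two thin dark lines across bed and rails, next to the resting pusher. A bracket lying right has its wing towards +x (its own +y axis along the feeder's -x).
- pedal_pad (a point): Top of the pedal's ribbed rubber pad, 105 mm from the hinge and about 20 mm from the free end; pad 70 x 46 mm. It moves with the pedal: 56 mm above the bench at rest, 30 mm at the stop. z is the pad's normal, -x points to its free end.
- pedal (a joint): Pedal angle in rad: 0 raised (rest), grows as it is pressed, stop at 0.25. Spring loaded, about 6 to 11 N at the pad. The pusher goes 60 mm towards the end stop over the full stroke and back with it.
- tin: Open round parts tin, 67 mm across, 32 mm high, loose; origin at the centre of its underside.
- oil: Oil bottle, 43 mm across, 143 mm high, loose; origin at the centre of its underside.
Mind the look-alikes: they are no part of the job. Of the things that look like the bracket, take the one that is farthest to the robot's right at the start.

How it is judged (in metres and radians):
On the way, in this order (a step that is already met when the one before it is completed fails the run):
1. the bracket lies flat and released in the loading bay (at most 5 mm over its lines), pedal up (y of bracket in the frame of end_stop between -0.007 and 0.007 m and z of bracket in the frame of end_stop between -0.004 and 0.004 m and angle between bracket's own z axis and vertical below 0.1 rad and x of bracket in the frame of end_stop between 0.057 and 0.083 m and contact force between the fingers and bracket below 0.1 N and linear speed of bracket below 0.02 m/s and value of joint pedal below 0.03 rad), for 0.2 s.
2. the pedal is pressed down to its stop (within 0.015 rad), the fingers off the bracket (value of joint pedal above 0.235 rad and contact force between the fingers and bracket below 0.1 N), for 0.1 s.
At the end, for the whole second after the job is handed in: The bracket lies flat in the channel against the end stop (gap at most 7 mm), within 7 mm of the centre line, wing on the pusher's side, at rest, and the pedal is up again (under 0.02 rad) (y of bracket in the frame of end_stop between -0.007 and 0.007 m and z of bracket in the frame of end_stop between -0.004 and 0.004 m and angle between bracket's own z axis and vertical below 0.1 rad and x of bracket in the frame of end_stop between 0.0135 and 0.0242 m and x of wing in the frame of end_stop above 0.0255 m and value of joint pedal below 0.02 rad and linear speed of bracket below 0.02 m/s); the robot touches nothing.
It fails at once if the parts tin or the oil bottle is moved by more than 30 mm or tipped (distance of any of tin, oil from where it was at the start of the episode above 0.03 m or angle between any of oil, tin's own z axis and vertical above 0.4 rad).
It fails at once if the fingers push the bracket along the channel, out of the bay towards the end stop, in the pusher's place (y of bracket in the frame of end_stop between -0.007 and 0.007 m and z of bracket in the frame of end_stop between -0.004 and 0.004 m and angle between bracket's own z axis and vertical below 0.1 rad and x of bracket in the frame of end_stop between 0 and 0.042 m and contact force between the fingers and bracket above 0.5 N).
It also fails if it takes over 51 s, if anything falls off the work surface, if the arm or the gripper's body presses on something with over 40 N, if the wrist force passes 120 N, or if a joint passes its speed limit or range.

## Working session

There is one attempt and no reset: what is moved stays moved. The work goes in short steps, Python scripts to look and compute and a tool call to move; the robot and the scene stay as the last step left them, time stands still between calls to the robot, and variables do not carry over. Pictures are saved under pics/ and viewed, at most 10 in all, crops included, and the job is handed in when it is done.

Besides the shell and the picture viewer there is one more tool, called after "Request:" as name([rows], argument=value, ...), one row to a line, values as JSON. carry_out: Moves the arm, as the interface text tells. Its arguments: {"type":"object","properties":{"increments":{"type":"array"},"grip_force":{"type":"number"}},"required":["increments"]}

```bash
mkdir -p pics
cat > h.py <<'E'
from cell import *
import numpy as np, cv2
def snap(name,fn):
    p=camera_params(name); im=capture(name); cv2.imwrite('pics/'+fn,im[:,:,::-1]); 
    return im,p
def ray(p,uv):
    K=np.array(p["intrinsics"],float);d=np.array(p["dist"],float);T=np.array(p["camera_from_world"],float)
    n=cv2.undistortPoints(np.array(uv,float).reshape(-1,1,2),K,d).reshape(-1,2)
    R,t=T[:3,:3],T[:3,3]; c=-R.T@t
    return c,(np.c_[n,np.ones(len(n))]@R)
def onz(p,uv,z):
    c,d=ray(p,uv); return c+d*((z-c[2])/d[:,2])[:,None]
def proj(p,X):
    T=np.array(p["camera_from_world"],float)
    return cv2.projectPoints(np.array(X,float).reshape(-1,1,3),cv2.Rodrigues(T[:3,:3])[0],T[:3,3],np.array(p["intrinsics"],float),np.array(p["dist"],float))[0].reshape(-1,2)
E
python3 - <<'E'
from h import *
import pickle
s=read_state();print(s["clock"],s["ee_pos"],s["tcp_rot"],s["opening"])
P={}
for n in("top","side"):
    im,p=snap(n,n+"1.png");P[n]=p;print(n,onz(p,[[0,0],[639,0],[0,399],[639,399]],0).round())
pickle.dump(P,open('P.pkl','wb'))
E
```

```text
0.0 [277.63406927 559.37517977 230.26561295] [-3.13962670e+00  3.23498900e-05  2.68088569e+00] 1.0049796521634176
top [[ 1433.  1157.     0.]
 [ 1312. -1046.     0.]
 [  135.  1045.     0.]
 [   32.  -777.     0.]]
side [[ -654. 13345.     0.]
 [15030.  8816.     0.]
 [  -99.  -223.     0.]
 [  790.  -680.     0.]]
```

View pics/top1.png

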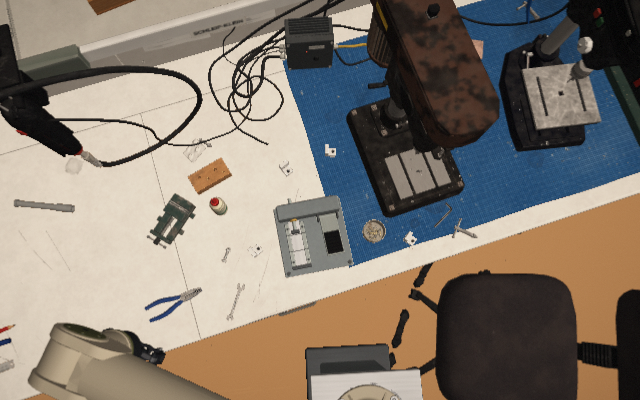

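View pics/side1.png

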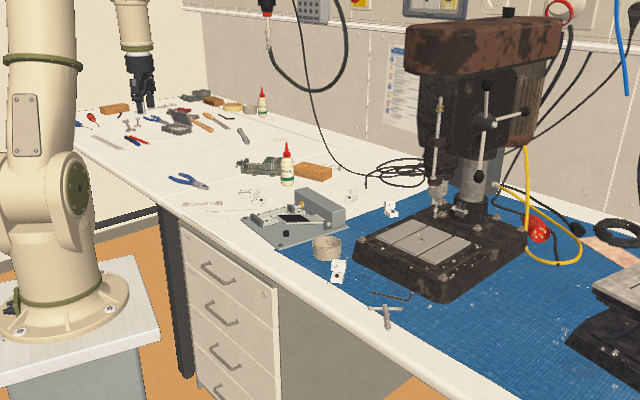

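The top view shows the feeder at about (313,235), the tin at (374,231), the oil bottle at (218,205). The bracket-like parts are at (410,238), (330,150), (285,168) and (255,250). The rightmost one is at (410,238). Next I zoom in.

Run:
```python
from h import *
import pickle
P=pickle.load(open('P.pkl','rb'))
im=cv2.imread('pics/top1.png')
cv2.imwrite('pics/c1.png',cv2.resize(im[180:285,265:425],None,fx=5,fy=5,interpolation=cv2.INTER_CUBIC))
s=cv2.imread('pics/side1.png')
cv2.imwrite('pics/c2.png',cv2.resize(s[180:300,235:395],None,fx=5,fy=5,interpolation=cv2.INTER_CUBIC))
p=P["top"];print(onz(p,[[410,238],[374,231],[218,205],[330,150]],10).round())
```

```text
[[ 529. -169.   10.]
 [ 557.  -61.   10.]
 [ 665.  415.   10.]
 [ 824.   57.   10.]]
```

View pics/c1.png

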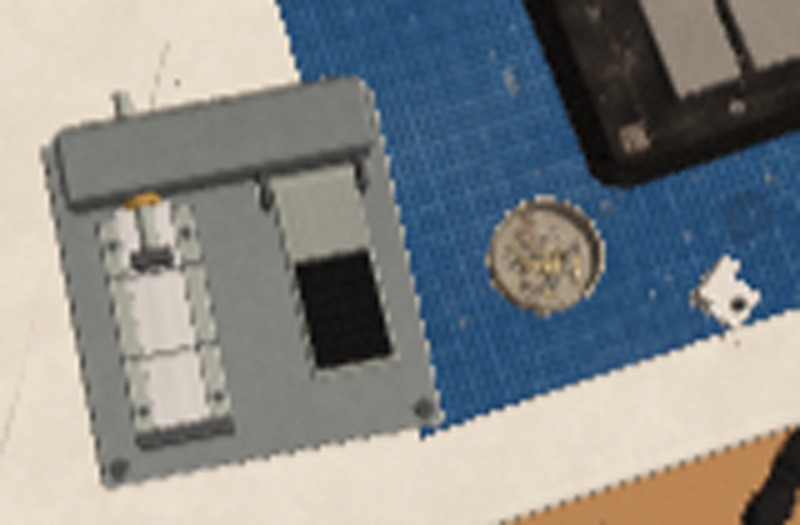

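View pics/c2.png

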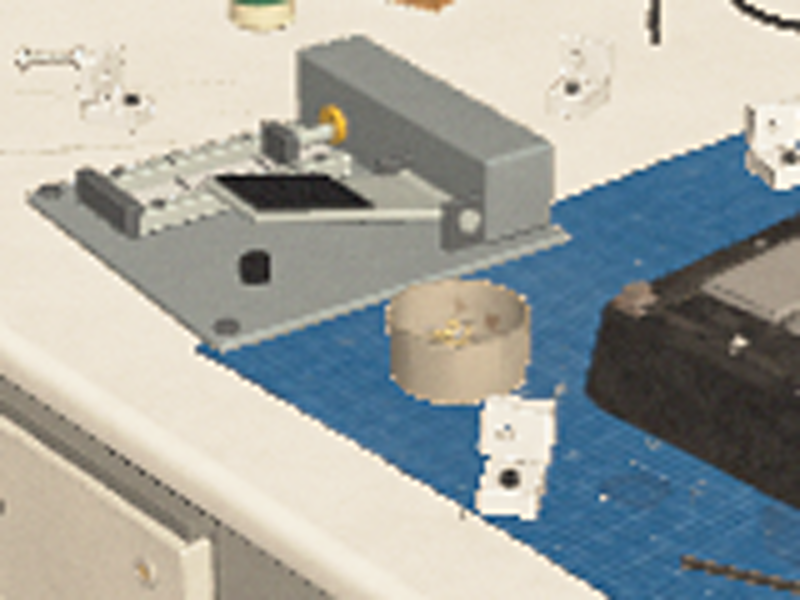

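The crops show a few things clearly:
- **Bracket:** the wing is at crop (730,275) and the screw at (738,303).
- **Feeder:** the end stop is at crop (183,432), the channel runs up to the pusher at (150,258), and the pedal pad is at (345,310).

Next I get rough positions and the wrist camera offset.

```bash
cat >> h.py <<'E'
from scipy.spatial.transform import Rotation as Ro
def plan(pos,yaw,roll=np.pi,pitch=0):
    s=read_state();R0=Ro.from_euler('xyz',s["tcp_rot"]);R1=Ro.from_euler('xyz',[roll,pitch,yaw])
    d=np.array(pos)-s["ee_pos"]
    print("from",s["ee_pos"].round(1),"shift cm start frame",(R0.inv().apply(d)/10).round(2),"end frame",(R1.inv().apply(d)/10).round(2),"turn deg",(R0.inv()*R1).as_rotvec(degrees=True).round(2))
E
python3 - <<'E'
from h import *
import pickle
P=pickle.load(open('P.pkl','rb'));p=P["top"]
def c(x,y): return [265+x/5,180+y/5]
print("plate",onz(p,[c(105,487),c(437,425)],8).round())
print("stop,pusher",onz(p,[c(183,432),c(150,260)],28).round())
print("pad",onz(p,[c(345,310)],50).round(), "wing",onz(p,[c(728,275)],40).round(),"screw",onz(p,[c(738,303)],16).round())
print("head",onz(p,[[497,130],[440,150],[385,80]],350).round(), "base",onz(p,[[393,216],[463,192]],30).round())
w=camera_params("wrist");s=read_state()
T=np.linalg.inv(np.array(w["camera_from_world"]));R=Ro.from_euler('xyz',s["tcp_rot"])
print("cam in tcp",R.inv().apply(T[:3,3]-s["ee_pos"]).round(1),"\n",(R.inv().as_matrix()@T[:3,:3]).round(2),w["intrinsics"])
plan([530,-60,330],np.pi)
E
```

```text
plate [[431. 215.   8.]
 [457.  13.   8.]]
stop,pusher [[460. 166.  28.]
 [564. 180.  28.]]
pad [[524.  66.  50.]] wing [[ 534. -165.   40.]] screw [[ 520. -175.   16.]]
head [[ 737. -332.  350.]
 [ 694. -187.  350.]
 [ 885.  -70.  350.]] base [[ 596. -120.   30.]
 [ 659. -342.   30.]]
cam in tcp [ 6.900e+01 -1.000e-01 -1.415e+02] 
 [[-0.   -0.96 -0.28]
 [ 1.   -0.   -0.  ]
 [ 0.   -0.28  0.96]] [[305.07948524   0.         323.24712613]
 [  0.         305.07948524 196.78414607]
 [  0.           0.           1.        ]]
from [277.7 559.4 230.4] shift cm start frame [-50.14 -44.28  -9.88] end frame [-25.23 -61.94  -9.96] turn deg [-1.00e-01 -2.00e-02 -2.64e+01]
```

Run:
```python
from h import *
plan([510,110,200],np.radians(187.5))
```

```text
from [277.7 559.4 230.4] shift cm start frame [-40.79 -29.92   3.09] end frame [-17.17 -47.59   3.04] turn deg [-1.00e-01 -3.00e-02 -3.39e+01]
```

Request:
carry_out([
  [[-4.5, -3.3, 0.3], [0, 0, 0], 0],
  [[-4.5, -3.3, 0.3], [0, 0, 0], 0],
  [[-4.5, -3.3, 0.3], [0, 0, 0], 0],
  [[-4.5, -3.3, 0.3], [0, 0, 0], 0],
  [[-4.5, -3.3, 0.3], [0, 0, 0], 0],
  [[-4.5, -3.3, 0.3], [0, 0, 0], 0],
  [[-4.5, -3.3, 0.4], [0, 0, 0], 0],
  [[-4.5, -3.3, 0.4], [0, 0, 0], 0],
])

```text
clock: 1.1
ee_pos: [483.3, 161.5, 205.0]
tcp_rot: [-3.141, -0.0, 2.681]
ft_force: [1.1, 0.2, -0.4]
opening: 1.001
grasp_force: 0.0
```

Request:
carry_out([
  [[-4.5, -3.3, 0.3], [0, 0, 0], 0],
  [[0, 0, 0], [0, 0, -8.5], 0],
  [[0, 0, 0], [0, 0, -8.5], 0],
  [[0, 0, 0], [0, 0, -8.5], 0],
  [[0, 0, 0], [0, 0, -8.4], 0],
  [[0, 0, 0], [0, 0, 0], 0],
])

```text
clock: 1.85
ee_pos: [508.3, 113.6, 201.9]
tcp_rot: [-3.141, -0.001, -3.012]
ft_force: [-0.7, 0.3, -0.1]
opening: 1.002
grasp_force: 0.0
```

Run:
```python
from h import *
import pickle
s=read_state();print(s["clock"],s["ee_pos"],s["tcp_rot"],s["q"].round(2) if hasattr(s["q"],"round") else s["q"])
im,p=snap("wrist","w1.png");pickle.dump(p,open('w1.pkl','wb'))
plan([500,-165,200],np.radians(216))
```

```text
1.85 [508.3159068  113.62543815 201.91945073] [-3.14148048e+00 -8.27641860e-04 -3.01166048e+00] [-0.53  0.18  0.28  1.71 -0.05  1.26  1.47]
from [508.4 113.6 202. ] shift cm start frame [  4.38 -27.53   0.2 ] end frame [ 17.06 -22.05   0.2 ] turn deg [  0.    -0.04 -28.69]
```

View pics/w1.png

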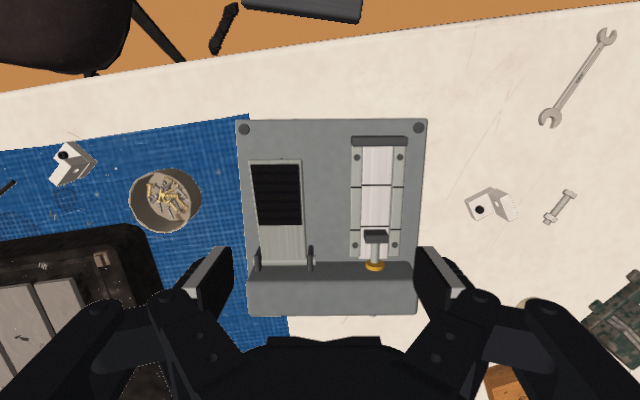

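The wrist view shows these features:
- **Plate:** front corners at (235,121) and (427,120).
- **Channel:** around u=378, with the end stop bar at v of about 137 to 147, the bay line at v=185, and the pusher at (376,236).
- **Pedal:** the pad spans (250–302, 163–225).
- **Bracket:** at (72,163).

Run:
```python
from h import *
import pickle
p=pickle.load(open('w1.pkl','rb'));g=cv2.cvtColor(cv2.imread('pics/w1.png'),cv2.COLOR_BGR2GRAY)
print("v170",list(enumerate(g[170,345:412],345))[::1])
print("u382",list(enumerate(g[130:240,370],130)))
```

```text
v170 [(345, np.uint8(126)), (346, np.uint8(128)), (347, np.uint8(127)), (348, np.uint8(128)), (349, np.uint8(129)), (350, np.uint8(133)), (351, np.uint8(156)), (352, np.uint8(167)), (353, np.uint8(168)), (354, np.uint8(168)), (355, np.uint8(165)), (356, np.uint8(165)), (357, np.uint8(166)), (358, np.uint8(164)), (359, np.uint8(162)), (360, np.uint8(158)), (361, np.uint8(140)), (362, np.uint8(160)), (363, np.uint8(208)), (364, np.uint8(204)), (365, np.uint8(202)), (366, np.uint8(201)), (367, np.uint8(201)), (368, np.uint8(201)), (369, np.uint8(201)), (370, np.uint8(203)), (371, np.uint8(208)), (372, np.uint8(209)), (373, np.uint8(205)), (374, np.uint8(202)), (375, np.uint8(204)), (376, np.uint8(203)), (377, np.uint8(200)), (378, np.uint8(200)), (379, np.uint8(199)), (380, np.uint8(198)), (381, np.uint8(200)), (382, np.uint8(200)), (383, np.uint8(199)), (384, np.uint8(201)), (385, np.uint8(199)), (386, np.uint8(196)), (387, np.uint8(203)), (388, np.uint8(202)), (389, np.uint8(199)), (390, np.uint8(199)), (391, np.uint8(176)), (392, np.uint8(125)), (393, np.uint8(147)), (394, np.uint8(1
[... 2082 characters left out ...]
(208)), (208, np.uint8(209)), (209, np.uint8(208)), (210, np.uint8(207)), (211, np.uint8(209)), (212, np.uint8(208)), (213, np.uint8(208)), (214, np.uint8(207)), (215, np.uint8(208)), (216, np.uint8(207)), (217, np.uint8(208)), (218, np.uint8(208)), (219, np.uint8(207)), (220, np.uint8(207)), (221, np.uint8(207)), (222, np.uint8(206)), (223, np.uint8(206)), (224, np.uint8(206)), (225, np.uint8(171)), (226, np.uint8(77)), (227, np.uint8(179)), (228, np.uint8(205)), (229, np.uint8(127)), (230, np.uint8(51)), (231, np.uint8(40)), (232, np.uint8(42)), (233, np.uint8(41)), (234, np.uint8(40)), (235, np.uint8(56)), (236, np.uint8(72)), (237, np.uint8(74)), (238, np.uint8(74)), (239, np.uint8(75))]
```

Run:
```python
from h import *
import pickle
p=pickle.load(open('w1.pkl','rb'));g=cv2.cvtColor(cv2.imread('pics/w1.png'),cv2.COLOR_BGR2GRAY).astype(float)
A=[]
for v in list(range(166,182,2))+list(range(190,222,2)):
    r=g[v]; b=np.where(r[340:415]>150)[0]+340
    l,rr=b[0],b[-1]
    A.append((l-(r[l]-145)/(r[l]-r[l-1]),rr+(r[rr]-145)/(r[rr]-r[rr+1]),v))
A=np.array(A);L=onz(p,A[:,[0,2]],20);R=onz(p,A[:,[1,2]],20);M=(L+R)/2
vx,vy,x0,y0=cv2.fitLine(M[:,:2].astype(np.float32),cv2.DIST_HUBER,0,.01,.01).ravel()
a=np.array([vx,vy])*np.sign(vx);yaw=np.arctan2(a[1],a[0]);print("yaw",np.degrees(yaw),"width",np.linalg.norm((L-R)[:,:2],axis=1).round(1))
o=np.array([x0,y0])
B=onz(p,[[370,184.8],[370,226.1]],10)[:,:2];t=(B-o)@a
e=onz(p,[[370,145.5]],26)[0,:2]
print("len",t[1]-t[0],"bay",o+a*t.mean(),"stop from bay",o+a*(t.mean()-70),"stop top",o+a*((e-o)@a))
pl=onz(p,[[235.5,121.5],[427,120]],8);print(pl,np.degrees(np.arctan2(*(pl[1]-pl[0])[:2])), np.linalg.norm(pl[1]-pl[0]))
print("pad",onz(p,[[250,163],[301,160],[302,224],[256,226],[277,194]],55).round(1))
print("br",onz(p,[[65,155],[90,160]],20).round())
```

```text
yaw 8.126473 width [56.2 56.7 56.7 56.6 56.6 56.6 56.7 56.4 56.8 56.7 56.6 56.5 56.4 56.5
 56.2 56.3 56.3 56.3 56.1 56.5 56.1 56.1 55.8 55.9]
len 49.69649113007306 bay [537.37080535 175.29138645] stop from bay [468.0737128  165.39628034] stop top [467.49419882 165.31353008]
[[463.62741986  12.15783161   8.        ]
 [435.55004958 215.55529955   8.        ]] -7.859546011451625 205.32624938473612
pad [[497.2  40.9  55. ]
 [488.1  88.9  55. ]
 [552.6  97.   55. ]
 [560.7  51.   55. ]
 [524.5  69.2  55. ]]
br [[ 521. -168.   20.]
 [ 523. -140.   20.]]
```

Request:
carry_out([
  [[0.9, -5.5, 0], [0, 0, -5.7], 0],
  [[1.4, -5.4, 0], [0, 0, -5.7], 0],
  [[2.0, -5.2, 0], [0, 0, -5.7], 0],
  [[2.5, -5.0, 0], [0, 0, -5.7], 0],
  [[2.8, -4.5, 0], [0, 0, -5.7], 0],
  [[0, 0, 5.0], [0, 0, 0], 0],
  [[0, 0, 0], [0, 0, 0], 0],
])

```text
clock: 2.78
ee_pos: [497.4, -161.8, 149.2]
tcp_rot: [3.136, -0.005, -2.517]
ft_force: [-0.2, -0.2, -0.0]
opening: 0.999
grasp_force: 0.0
```

Run:
```python
from h import *
import pickle
s=read_state();print(s["clock"],s["ee_pos"],s["tcp_rot"])
im,p=snap("wrist","w2.png");pickle.dump(p,open('w2.pkl','wb'))
uv=proj(p,[[529,-169,20]])[0];print(uv)
```

```text
2.775 [ 497.39855748 -161.81073641  149.20944954] [ 3.13632621 -0.00512366 -2.51701806]
[297.47893194 211.52380878]
```

View pics/w2.png

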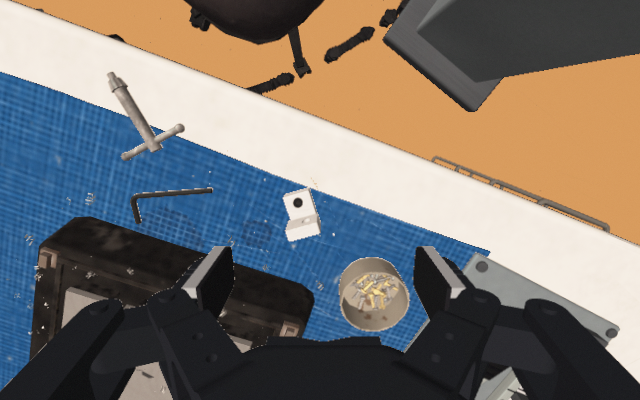

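The bracket is at (301,214) with the screw at (298,202), and its wing is at the bottom, facing the tool. The tin is at (374,293). I zoom in for the edges.

Run:
```python
from h import *
im=cv2.imread('pics/w2.png')[180:250,265:340]
cv2.imwrite('pics/c3.png',cv2.resize(im,None,fx=8,fy=8,interpolation=cv2.INTER_NEAREST))
```

```text
(no output)
```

View pics/c3.png

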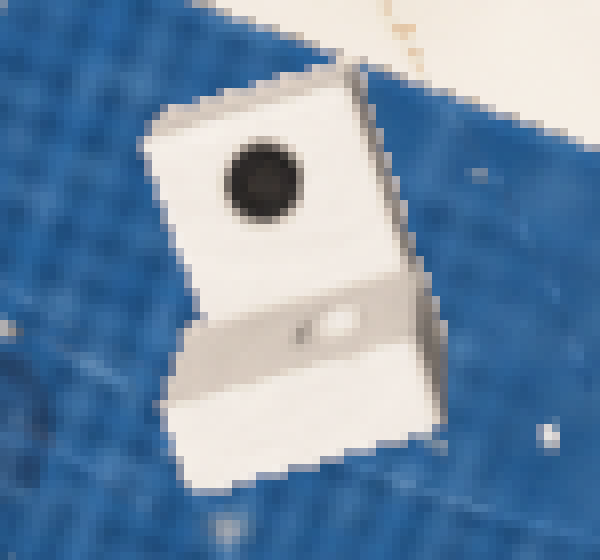

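The wing's top face has crop corners at (168,403), (412,340), (442,430) and (200,492). The base's far edge runs from (145,140) to (350,82).

Run:
```python
from h import *
import pickle
p=pickle.load(open('w2.pkl','rb'))
c=lambda a:np.array(a)/8+[265-.5,180-.5]
W=onz(p,c([[168,403],[412,340],[442,430],[200,492]]),40);B=onz(p,c([[145,140],[350,82]]),12)
print(W.round(1),B.round(1));w=W.mean(0)
e=W[0]-W[1]+W[3]-W[2]; 
print("wing",w,"sizes",np.linalg.norm(W[0]-W[1]),np.linalg.norm(W[1]-W[2]),np.linalg.norm(B[0]-B[1]))
for q in (W[0]-W[1],W[3]-W[2],B[0]-B[1]): print(np.degrees(np.arctan2(q[1],q[0])))
d=B.mean(0)-w;print("wing->base dir",np.degrees(np.arctan2(d[1],d[0])),np.hypot(*d[:2]))
```

```text
[[ 542.8 -170.5   40. ]
 [ 521.1 -152.9   40. ]
 [ 527.8 -144.1   40. ]
 [ 549.6 -161.7   40. ]] [[ 527.8 -187.7   12. ]
 [ 507.8 -172.    12. ]]
wing [ 535.35119477 -157.29964456   40.        ] sizes 27.914642695092986 11.080276778635515 25.43563784544059
-39.022956052847235
-38.96922799928422
-38.12887870443479
wing->base dir -127.96410047250487 28.55203632007477
```

Run:
```python
from h import *
plan([535.4,-157.3,80],np.radians(-129))
```

```text
from [ 499.  -161.5  151.4] shift cm start frame [-3.22 -1.81  7.13] end frame [-2.62 -2.56  7.14] turn deg [  0.18  -0.13 -15.1 ]
```

Request:
carry_out([
  [[-1.6, -0.9, 2.4], [0, 0, 0], 60],
  [[-1.6, -0.9, 2.4], [0, 0, 0], 60],
  [[0, 0, 2.2], [0, 0, -7.5], 60],
  [[0, 0, 0], [0, 0, -7.5], 60],
  [[0, 0, 0], [0, 0, 0], 60],
  [[0, 0, 0], [0, 0, 0], 60],
])

```text
clock: 3.58
ee_pos: [537.6, -157.6, 83.8]
tcp_rot: [-3.14, 0.001, -2.254]
ft_force: [-0.1, 0.5, 0.1]
opening: 0.766
grasp_force: 0.0
```

Run:
```python
from h import *
s=read_state();print(s["clock"],s["tcp_rot"],s["q"],s["opening"])
plan([535.4,-157.3,17],np.radians(-129))
```

```text
3.575 [-3.13987921e+00  1.28068365e-03 -2.25393619e+00] [-0.07690111  0.37663424  0.37843922  1.75668217 -0.15916955  1.03619986
  2.81701783] 0.7656917921197178
from [ 537.6 -157.6   83.8] shift cm start frame [0.13 0.2  6.67] end frame [0.12 0.19 6.68] turn deg [-0.1   0.07 -0.14]
```

Request:
carry_out([
  [[0.1, 0.2, 2.7], [0, 0, 0], 60],
  [[0, 0, 2.5], [0, 0, 0], 60],
  [[0, 0, 1.5], [0, 0, 0], 60],
  [[0, 0, 0], [0, 0, 0], 60],
  [[0, 0, 0], [0, 0, 0], 60],
])

```text
clock: 4.2
ee_pos: [535.1, -157.7, 16.3]
tcp_rot: [-3.14, 0.001, -2.252]
ft_force: [-0.2, -0.7, -0.1]
opening: 0.767
grasp_force: 0.0
```

Request:
carry_out([
  [[0, 0, 0], [0, 0, 0], 255],
  [[0, 0, 0], [0, 0, 0], 255],
  [[0, 0, 0], [0, 0, 0], 255],
  [[0, 0, 0], [0, 0, 0], 255],
  [[0, 0, 0], [0, 0, 0], 255],
  [[0, 0, 0], [0, 0, 0], 255],
  [[0, 0, 0], [0, 0, 0], 255],
], grip_force=40)

```text
clock: 5.08
ee_pos: [535.0, -157.6, 16.1]
tcp_rot: [-3.141, 0.001, -2.251]
ft_force: [0.0, 0.5, 6.6]
opening: 0.344
grasp_force: 40.1
```

Run:
```python
from h import *
plan([545.8,176.5,110],np.radians(188))
```

```text
from [ 535.  -157.6   16.1] shift cm start frame [-26.65  20.17  -9.39] end frame [-5.72 32.93 -9.39] turn deg [-4.0e-02  6.0e-02  4.3e+01]
```

Request:
carry_out([
  [[0, 0, -1.5], [0, 0, 0], 255],
  [[0, 0, -4], [0, 0, 0], 255],
  [[0, 0, -4], [0, 0, 0], 255],
  [[0, 0, 0], [0, 0, 8.6], 255],
  [[0, 0, 0], [0, 0, 8.6], 255],
  [[0, 0, 0], [0, 0, 8.6], 255],
  [[0, 0, 0], [0, 0, 8.6], 255],
  [[0, 0, 0], [0, 0, 8.6], 255],
])

```text
clock: 6.08
ee_pos: [534.2, -157.6, 111.0]
tcp_rot: [3.142, 0.0, -3.007]
ft_force: [-1.1, 0.3, -1.2]
opening: 0.344
grasp_force: 39.7
```

Run:
```python
from h import *
s=read_state();print(s["clock"],s["opening"],s["tcp_rot"])
plan([545.8,176.5,110],np.radians(188))
```

```text
6.075 0.3440031055718062 [ 3.14154723e+00  9.60209993e-05 -3.00711722e+00]
from [ 534.2 -157.6  111. ] shift cm start frame [-5.63 32.95  0.1 ] end frame [-5.8  32.92  0.1 ] turn deg [ 0.    0.01 -0.3 ]
```

Request:
carry_out([
  [[-0.8, 4.7, 0], [0, 0, 0], 255],
  [[-0.8, 4.7, 0], [0, 0, 0], 255],
  [[-0.8, 4.7, 0], [0, 0, 0], 255],
  [[-0.8, 4.7, 0], [0, 0, 0], 255],
  [[-0.8, 4.7, 0], [0, 0, 0], 255],
  [[-0.8, 4.7, 0], [0, 0, 0], 255],
  [[-0.9, 4.7, 0], [0, 0, 0], 255],
  [[0, 0, 0], [0, 0, 0], 255],
])

```text
clock: 7.08
ee_pos: [544.0, 181.9, 110.6]
tcp_rot: [3.14, -0.0, -2.994]
ft_force: [0.2, -0.3, -1.4]
opening: 0.341
grasp_force: 39.9
```

Run:
```python
from h import *
import pickle
s=read_state();print(s["clock"],s["opening"])
im,p=snap("wrist","w3.png");pickle.dump(p,open('w3.pkl','wb'))
g=cv2.cvtColor(im,cv2.COLOR_RGB2GRAY)
a=np.array([np.cos(np.radians(8)),np.sin(np.radians(8))]);n=np.array([-a[1],a[0]]);S=np.array([468.0,165.4])
for x in(0,45): print(x,[proj(p,[*(S+a*x+n*y),z])[0].round(1) for y,z in((-17,20),(17,20),(0,10))])
plan([545.8,176.5,27],np.radians(188))
```

```text
7.075 0.3413845160171301
0 [array([293.5,  97.7]), array([340.3,  98.1]), array([317.1,  98.4])]
45 [array([294.6, 159.3]), array([339. , 159.6]), array([317. , 157.5])]
from [544.4 178.5 110.6] shift cm start frame [-0.11 -0.22  8.36] end frame [-0.11 -0.22  8.36] turn deg [ 0.02 -0.02  0.24]
```

View pics/w3.png

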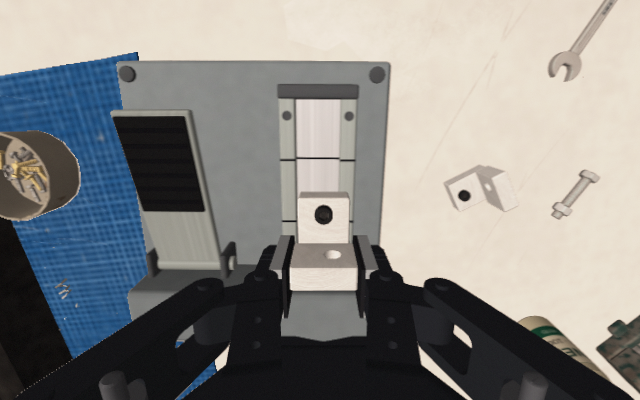

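The wrist view confirms the fit. The bracket is held square at (323,230), and the rails, bay line and stop fall where predicted. I lower it.

Request:
carry_out([
  [[-0.1, -0.2, 3], [0, 0, 0.2], 255],
  [[0, 0, 3], [0, 0, 0], 255],
  [[0, 0, 0.5], [0, 0, 0], 255],
  [[0, 0, 0], [0, 0, 0], 255],
  [[0, 0, 0], [0, 0, 0], 255],
])

```text
clock: 7.75
ee_pos: [547.3, 174.3, 46.8]
tcp_rot: [3.141, 0.002, -3.006]
ft_force: [0.3, -0.1, -1.4]
opening: 0.343
grasp_force: 39.8
```

Run:
```python
from h import *
plan([545.8,176.5,27],np.radians(188))
```

```text
from [547.3 174.3  46.8] shift cm start frame [0.12 0.24 1.98] end frame [0.12 0.24 1.98] turn deg [ 0.03  0.12 -0.23]
```

Request:
carry_out([
  [[0.1, 0.2, 0], [0, 0, -0.2], 255],
  [[0, 0, 0], [0, 0, 0], 255],
  [[0, 0, 0.8], [0, 0, 0], 255],
  [[0, 0, 0.6], [0, 0, 0], 255],
  [[0, 0, 0.3], [0, 0, 0], 255],
  [[0, 0, 0.2], [0, 0, 0], 255],
  [[0, 0, 0], [0, 0, 0], 255],
  [[0, 0, 0], [0, 0, 0], 255],
])

```text
clock: 8.75
ee_pos: [545.1, 176.2, 26.4]
tcp_rot: [3.142, 0.0, -3.002]
ft_force: [0.0, 0.5, -1.8]
opening: 0.34
grasp_force: 39.8
```

Request:
carry_out([
  [[0, 0, 0.1], [0, 0, 0], 255],
  [[0, 0, 0], [0, 0, 0], 255],
  [[0, 0, 0], [0, 0, 0], 255],
])

```text
clock: 9.12
ee_pos: [545.0, 176.2, 25.3]
tcp_rot: [3.142, -0.0, -3.002]
ft_force: [-0.3, 0.3, -1.6]
opening: 0.342
grasp_force: 39.8
```

Request:
carry_out([
  [[0, 0, 0.1], [0, 0, 0], 255],
  [[0, 0, 0], [0, 0, 0], 255],
  [[0, 0, 0], [0, 0, 0], 255],
])

```text
clock: 9.5
ee_pos: [545.0, 176.2, 24.2]
tcp_rot: [-3.142, -0.0, -3.002]
ft_force: [-0.4, 0.3, 0.5]
opening: 0.342
grasp_force: 39.8
```

Request:
carry_out([
  [[0, 0, 0.1], [0, 0, 0], 255],
  [[0, 0, 0], [0, 0, 0], 255],
  [[0, 0, 0], [0, 0, 0], 255],
])

```text
clock: 9.88
ee_pos: [545.0, 176.2, 23.2]
tcp_rot: [-3.142, -0.0, -3.002]
ft_force: [0.2, 0.3, -1.8]
opening: 0.34
grasp_force: 39.9
```

Request:
carry_out([
  [[0, 0, 0.1], [0, 0, 0], 255],
  [[0, 0, 0], [0, 0, 0], 255],
  [[0, 0, 0], [0, 0, 0], 255],
])

```text
clock: 10.25
ee_pos: [545.1, 176.2, 23.2]
tcp_rot: [3.141, 0.0, -3.002]
ft_force: [-3.4, -0.7, 9.0]
opening: 0.345
grasp_force: 41.1
```

Run:
```python
from h import *
im,p=snap("side","s2.png")
u=proj(p,[545,176,20])[0].astype(int);print(u)
c=im[u[1]-50:u[1]+55,u[0]-70:u[0]+70,::-1]
cv2.imwrite('pics/c4.png',cv2.resize(c,None,fx=5,fy=5,interpolation=cv2.INTER_CUBIC))
```

```text
[283 212]
```

View pics/c4.png

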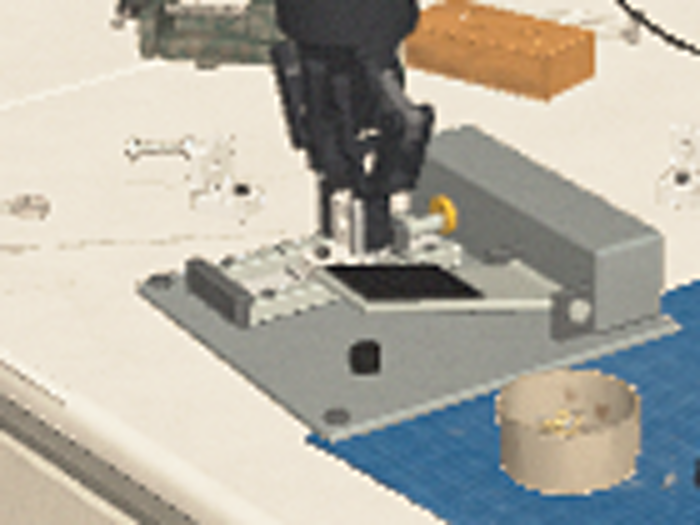

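The side crop shows the bracket seated in the channel in front of the pusher, and the 9 N reading confirms contact. I release.

Request:
carry_out([
  [[0, 0, -0.1], [0, 0, 0], 255],
  [[0, 0, 0], [0, 0, 0], 130],
  [[0, 0, 0], [0, 0, 0], 110],
  [[0, 0, 0], [0, 0, 0], 90],
  [[0, 0, 0], [0, 0, 0], 90],
  [[0, 0, -2], [0, 0, 0], 90],
  [[0, 0, -4], [0, 0, 0], 90],
  [[0, 0, -4], [0, 0, 0], 90],
])

```text
clock: 11.3
ee_pos: [544.7, 176.0, 124.1]
tcp_rot: [-3.141, -0.001, -3.002]
ft_force: [1.0, -0.2, -0.2]
opening: 0.65
grasp_force: 0.0
```

Run:
```python
from h import *
import pickle
s=read_state();print(s["clock"],s["opening"],s["ft_force"])
im,p=snap("wrist","w4.png");pickle.dump(p,open('w4.pkl','wb'))
a=np.array([np.cos(np.radians(8)),np.sin(np.radians(8))]);S=np.array([468.0,165.4])
n=np.array([-a[1],a[0]])
print([proj(p,[*(S+a*x+n*y),z])[0].round(1) for x,y,z in((84,-15,50),(84,15,50),(50,-13,22),(50,13,22))])
pad=np.array([524.5,69.2]); plan([*pad,120],np.radians(188))
```

```text
11.3 0.6503036960945183 [ 1.04330181 -0.18676495 -0.21168613]
[array([304.4, 215. ]), array([344.5, 215. ]), array([308.2, 163.6]), array([340.5, 163.6])]
from [547.7 176.8 130.2] shift cm start frame [  3.8  -10.33   0.97] end frame [  3.8  -10.33   1.02] turn deg [ 0.11  0.41 -0.03]
```

View pics/w4.png

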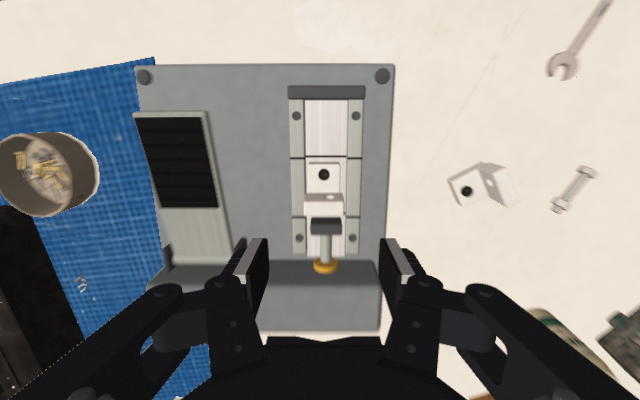

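The bracket lies square in the bay, with its base front at v of about 162 against the line at 158. It is released with its wing on the pusher's side. Next is the pedal.

Run:
```python
from h import *
plan([511,67.5,80],np.radians(188))
```

```text
from [547.7 176.8 130.2] shift cm start frame [  5.19 -10.32   4.96] end frame [  5.16 -10.31   5.02] turn deg [ 0.11  0.41 -0.03]
```

Request:
carry_out([
  [[2.5, -5.1, 0], [0, 0, 0], 255],
  [[2.5, -5.2, 0], [0, 0, 0], 255],
  [[0, 0, 2.2], [0, 0, 0], 255],
  [[0, 0, 2.2], [0, 0, 0], 255],
  [[0, 0, 0], [0, 0, 0], 255],
  [[0, 0, 0], [0, 0, 0], 255],
  [[0, 0, 0], [0, 0, 0], 255],
  [[0, 0, 0], [0, 0, 0], 255],
])

```text
clock: 12.35
ee_pos: [510.3, 67.4, 79.9]
tcp_rot: [3.141, 0.001, -3.002]
ft_force: [0.1, -0.7, -1.0]
opening: -0.002
grasp_force: 0.0
```

Run:
```python
from h import *
s=read_state();print(s["clock"],s["opening"],s["ft_force"])
plan([511,67.5,60],np.radians(188))
```

```text
12.35 -0.0024364531862341525 [ 0.07649463 -0.74503579 -0.9703365 ]
from [510.3  67.4  79.9] shift cm start frame [-0.07 -0.    1.99] end frame [-0.07 -0.    1.99] turn deg [0.01 0.06 0.01]
```

Descending to contact, then pressing slowly.

Request:
carry_out([
  [[0, 0, 1.2], [0, 0, 0], 255],
  [[0, 0, 0.6], [0, 0, 0], 255],
  [[0, 0, 0.3], [0, 0, 0], 255],
  [[0, 0, 0.3], [0, 0, 0], 255],
  [[0, 0, 0.3], [0, 0, 0], 255],
  [[0, 0, 0.3], [0, 0, 0], 255],
  [[0, 0, 0.3], [0, 0, 0], 255],
  [[0, 0, 0.3], [0, 0, 0], 255],
])

```text
clock: 13.35
ee_pos: [509.2, 67.1, 43.6]
tcp_rot: [3.141, -0.001, -3.002]
ft_force: [-6.0, -0.8, 11.9]
opening: -0.003
grasp_force: 5.1
```

Request:
carry_out([
  [[0, 0, 0.3], [0, 0, 0], 255],
  [[0, 0, 0.3], [0, 0, 0], 255],
  [[0, 0, 0.3], [0, 0, 0], 255],
  [[0, 0, 0.2], [0, 0, 0], 255],
  [[0, 0, 0], [0, 0, 0], 255],
  [[0, 0, 0], [0, 0, 0], 255],
])

```text
clock: 14.1
ee_pos: [508.2, 66.9, 32.2]
tcp_rot: [3.141, -0.004, -3.002]
ft_force: [-8.7, -2.0, 10.7]
opening: 0.001
grasp_force: 5.5
```

Request:
carry_out([
  [[0, 0, 0.2], [0, 0, 0], 255],
  [[0, 0, 0.2], [0, 0, 0], 255],
  [[0, 0, 0], [0, 0, 0], 255],
  [[0, 0, 0], [0, 0, 0], 255],
])

```text
clock: 14.6
ee_pos: [508.3, 67.0, 29.7]
tcp_rot: [3.14, -0.003, -3.002]
ft_force: [-15.4, -1.9, 28.8]
opening: -0.003
grasp_force: 14.4
```

Request:
carry_out([
  [[0, 0, 0.2], [0, 0, 0], 255],
  [[0, 0, 0], [0, 0, 0], 255],
  [[0, 0, 0], [0, 0, 0], 255],
])

```text
clock: 14.98
ee_pos: [508.4, 66.9, 29.2]
tcp_rot: [3.139, -0.003, -3.003]
ft_force: [-24.8, -2.6, 48.1]
opening: 0.0
grasp_force: 24.2
```

The force rose to 48 N with no further travel, so the pedal is at its stop. I raise it at the same slow pace.

Request:
carry_out([
  [[0, 0, -0.3], [0, 0, 0], 255],
  [[0, 0, -0.4], [0, 0, 0], 255],
  [[0, 0, -0.4], [0, 0, 0], 255],
  [[0, 0, -0.4], [0, 0, 0], 255],
  [[0, 0, -0.4], [0, 0, 0], 255],
  [[0, 0, -0.4], [0, 0, 0], 255],
  [[0, 0, -0.4], [0, 0, 0], 255],
  [[0, 0, -0.4], [0, 0, 0], 255],
])

```text
clock: 15.98
ee_pos: [511.8, 67.5, 58.5]
tcp_rot: [3.142, 0.004, -3.002]
ft_force: [0.4, 0.4, 0.3]
opening: -0.001
grasp_force: 0.0
```

Request:
carry_out([
  [[0, 0, -1], [0, 0, 0], 255],
  [[0, 0, -4], [0, 0, 0], 255],
  [[0, 0, -5], [0, 0, 0], 255],
  [[0, 4.5, -3], [0, 0, 0], 255],
  [[0, 0, 0], [0, 0, 0], 255],
  [[0, 0, 0], [0, 0, 0], 255],
  [[0, 0, 0], [0, 0, 0], 255],
])

```text
clock: 16.85
ee_pos: [503.0, 110.5, 186.3]
tcp_rot: [-3.141, -0.002, -3.003]
ft_force: [-0.5, -0.3, -0.8]
opening: -0.003
grasp_force: 0.0
```

Run:
```python
from h import *
s=read_state();print(s["clock"],s["ee_pos"],s["ft_force"])
im,p=snap("wrist","w5.png")
a=np.array([np.cos(np.radians(8)),np.sin(np.radians(8))]);S=np.array([468.0,165.4]);n=np.array([-a[1],a[0]])
g=cv2.cvtColor(im,cv2.COLOR_RGB2GRAY)
# unwrap the channel strip (bed height) along centre offsets
for y in (0,9):
    uv=np.array([proj(p,[*(S+a*x+n*y),10])[0] for x in range(-6,104,2)])
    print(y,[(x,int(g[int(round(v)),int(round(u))])) for x,(u,v) in zip(range(-6,104,2),uv)])
# screw: dark blob near channel
for x in(19,37,67): print(x,proj(p,[*(S+a*x),24])[0].round(1))
hs=(g<70).astype(np.uint8);c0=proj(p,[*(S+a*40),20])[0]
N,l,st,ce=cv2.connectedComponentsWithStats(hs)
for i in range(1,N):
    if np.hypot(*(ce[i]-c0))<70 and 8<st[i,4]<2000:
        print(st[i],[( (q-S)@a,(q-S)@n) for q in [onz(p,[ce[i]],z)[0,:2] for z in (10,24)]])
```

```text
16.85 [502.97819938 110.514648   186.30765433] [-0.53194234 -0.27633198 -0.79138836]
0 [(-6, 81), (-4, 84), (-2, 82), (0, 79), (2, 93), (4, 216), (6, 227), (8, 33), (10, 38), (12, 38), (14, 35), (16, 88), (18, 221), (20, 219), (22, 224), (24, 226), (26, 224), (28, 180), (30, 132), (32, 133), (34, 208), (36, 222), (38, 225), (40, 222), (42, 221), (44, 227), (46, 182), (48, 197), (50, 209), (52, 210), (54, 209), (56, 210), (58, 208), (60, 208), (62, 208), (64, 209), (66, 208), (68, 209), (70, 208), (72, 209), (74, 207), (76, 207), (78, 208), (80, 208), (82, 208), (84, 208), (86, 208), (88, 207), (90, 209), (92, 207), (94, 99), (96, 95), (98, 178), (100, 42), (102, 42)]
9 [(-6, 82), (-4, 82), (-2, 83), (0, 79), (2, 90), (4, 217), (6, 224), (8, 224), (10, 222), (12, 223), (14, 223), (16, 221), (18, 221), (20, 224), (22, 220), (24, 226), (26, 224), (28, 182), (30, 218), (32, 173), (34, 203), (36, 219), (38, 221), (40, 223), (42, 222), (44, 224), (46, 177), (48, 192), (50, 204), (52, 205), (54, 204), (56, 204), (58, 204), (60, 204), (62, 204), (64, 204), (66, 205), (68, 204), (70, 204), (7
[... 598 characters left out ...]
t64(-20.898571885120315)), (np.float64(43.53522874792455), np.float64(-22.604850534309797))]
[398 196  11   1  11] [(np.float64(47.56829453141015), np.float64(26.322072465693772)), (np.float64(43.62691304471189), np.float64(22.536228195409432))]
[354 240   9   1   9] [(np.float64(99.09444552068378), np.float64(-21.0151538114067)), (np.float64(92.88388677777152), np.float64(-22.71629827047066))]
[367 241  25  10 153] [(np.float64(103.93642860731313), np.float64(1.99990534741681)), (np.float64(97.51263216501522), np.float64(-0.7148069367403185))]
[395 240  10   1  10] [(np.float64(99.26045633212307), np.float64(25.97685313044996)), (np.float64(93.04258658401507), np.float64(22.2062120889902))]
```

The measurements agree:
- **Bracket:** it has gone home. The screw is at 9.7 mm, so the bracket centre is about 17 mm from the stop, within 1 mm of the centre line.
- **Pusher:** back at 97 mm, so the pedal is up.
- **Robot:** touching nothing.

I hand in.

```bash
python3 -c "
from cell import *
print(close_job())"
```

```text
the job is handed in; nothing more can be done
None
```

The job is handed in: I laid the bracket in the bay and let go, and the pedal, pressed to its stop, drove it home with its centre about 17 mm from the end stop (by wrist camera). The pedal is back up and the tin and oil bottle were not touched; the hand-in gave no verdict.

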